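Park the spice-jar rack and level its rail on the windowsill

ROBOT

A 7-joint arm with a two-finger parallel gripper is mounted at the origin on the work surface. World frame = base frame: x ahead of the robot, y to its left, z up, the work surface at z = 0. Lengths are in m, angles in rad, forces in N, time in s.
With the tool pointing down it reaches from about 0.4 to 0.85 m from the base axis. Payload 10.4 kg.
Tool frame: the origin (TCP) lies where the fingers leave the gripper's body, on its centre line; the fingertips stand 73 mm ahead of it and the grasp point (between the pads) lies 54 mm ahead of it; z points along the fingers, y is the line along which they close (so a half turn about z gives the same grasp; the last joint's range is limited). The gripper opens to 85 mm and grips with 20 to 120 N. Pads are 22 mm wide; open, the fingers measure 114 mm over their backs; the gripper's body (76 mm by 85 mm) begins 54 mm behind the grasp point. The pads swing forward as they close: fully open they stand 13 mm farther back than shut.
Start: joints at [-1.291, 0.332, -0.065, 1.46, 0.022, 1.35, -0.088], TCP at [0.186, 0.597, 0.304] pointing down, gripper open.
Joint ranges: [-2.6, 2.6], [-0.5, 2.12], [-1.47, 1.34], [0.16, 2.42], [-1.27, 4.41], [0.06, 2.06], [-2.6, 2.6]. Speed limits (rad/s): [2.22, 2.22, 2.79, 2.79, 3.14, 3.14, 3.14].

INTERFACE

Orientations are given as a unit quaternion [x, y, z, w].
In Python, from workcell import manip, camera gives the robot as it stands. The module is installed in compiled form; this text tells all that it offers.
- The arm moves only by the shell command python3 -m creep 'ROWS' [OPENING] [FORCE]. ROWS is JSON, a list of rows, each a list of 2 entries, a list of its own where there are three numbers: the shift along the tool's x, y, z in mm, then the turn about the tool's z in rad. In form: [[[tx, ty, tz], twist], ...]. A call has 1 to 5 rows; each row is the pose to reach, as a shift and turn from the pose commanded when the call began, along the tool's axes at that moment; what a row does not reach only later rows make up. A row lasts 1/12 s, in which the tool goes at most 41.7 mm and 7.16 degrees, less where a joint would pass 70% of its speed; a pose out of reach is approached as far as the arm can. A call with a gripper value outside its range is refused whole. OPENING is the opening, from 0 (shut) to 1 (fully open), set as the call begins (- or left out, the last holds). The fingers move at their own pace and stop on an object; FORCE is the grip in N (left out, the last holds). Time passes only in rows, so rows that repeat a pose let the fingers close. It gives the time, the measured TCP pose, the force, the opening and the grip force at its end, in the units of the state.
- manip.get_obs(): the state, without advancing time (a new reading comes with each control period).
- camera(name): name is "side" or "top"; returns a dict with "pixels" (384x512x3 uint8, red, green, blue), "z_map" (384x512 float32, m along the optical axis (not along the pixel's ray), 0 where there is no reading), "fx", "fy", "cx", "cy" (pixels), "extrinsics" (4x4, takes a point from world to camera coordinates). Camera axes: x right, y down, z forward; pixel columns grow to the right and rows downward; lengths in m; the calibration is good to about 2 mm. A picture is of the moment at which its call begins.
- manip.hand_in(): hands the job in; it is judged then, once.
The state is a dict: "clock": time; "joint_pos": joint angles; "joint_velocities": joint speeds; "tau": joint torques, N m; "position": TCP position; "ee_rot": TCP orientation; "ft_force": force on the tool from outside, world axes, zero at the start; "torque": the same for the moment, N m; "grip_width": opening from 0.0 (shut) to 1.0 (fully open); "grasp_force": force on a finger pad.
Only numpy, scipy, OpenCV 4.12 (cv2) and the standard library are available. Lean on these libraries where they do the work, as an engineer would, in place of code of your own. Each camera call takes 0.05 s, during which the arm holds its last target. There are 200 camera calls.

TASK

On the windowsill, push the clip rack with the two spice jars along its rail, away from the black knob, until it sits in the notch between the two ridges. Then press the knob end of the rail firmly down on its foot by the knob and, pressing, turn the knob until the bubble of the level on the rail's side stands midway between the two dark lines. Finish with the hand still on the knob, holding it pressed down with the bubble centred, and leave the other things on the sill where they stand.

Things in the scene. Friction and masses are not known exactly. Their poses are not given: they have to be found in the camera images.
- beam: Aluminium rail, 375 x 50 x 16 mm, on a steel base fixed to the sill. Origin on the sill under the rail's middle (rail level); y along the rail from knob end to pivot end (pivot at y = 190 mm, 52 mm up); rail top at z = 60 mm. A spring lifts the knob end: rail and frame tilt about the pivot, the knob up to 20 mm higher than when level.
- press (a joint): How far (rad) the spring holds the rail's knob end off its foot: 0.035 when free (knob about 12 mm higher), 0 when pressed firmly down. Takes about 7 N down on the knob; springs back when let go. The level reads rightly only at 0; unpressed, the bubble runs off to the knob end whatever the knob's setting.
- knob: Black levelling knob on the rail's -y end, 155 mm from its middle: a disc 60 mm across, its top 70 mm above this origin, and on it an upright grip bar 12 mm thick (body's x), 50 mm long (body's y), 29 mm high (top at 99 mm). Origin on the knob's axis, at sill height when the rail is level; turns with the knob.
- knob_grip (a point): On the knob's axis in the upper middle of its grip bar, 86 mm above the knob's origin, 16 mm above the disc and 13 mm below the bar's top; the bar is 12 mm thick along this frame's x and 50 mm long along its y.
- knob_turn (a joint): Turn of the knob (rad), clockwise from above, -0.3 to 1.9; stiff (about 0.2 Nm), stays where left. Each radian clockwise lowers the knob end by 0.016 rad (5.5 mm at the knob: follow it down to keep it pressed) and moves the bubble 24 mm towards the pivot. Starts near 0, the end then always too high: it needs 0.35 to 1.35 rad clockwise.
- carrier (a joint): Position (m) of the sliding jar rack along the rail, growing away from the knob (along the rail's +y): 0 nearest the knob, 0.125 in the notch, 0.155 at the far stop. Slides with about 1 N; the ridge before the notch takes about 4 N, after which it drops in; it stays where left.
- carrier_mid (a point): Middle of the sliding jar rack (a steel saddle 112 mm long and 58 mm wide carrying two glass jars 43 mm across held by spring clips; jar tops 160 mm above the sill), on the rail's top line. Axes as the rail's.
- push_plate (a point): On the knob-side (-y) face of the jar rack's upright steel end plate, 58 mm from the rack's middle: push here along the rail's +y. The plate is 54 mm wide, 4 mm thick, and reaches 66 to 136 mm above the rail's origin; this point is at 125 mm, 26 mm above the knob's top. The face starts 17 to 47 mm from the knob's disc.
- notch (a point): Point on the rail's top, on its centre line, midway between two steel ridges 16 mm apart that cross the rail; the jar rack is parked when its middle is over this point.
- vial_mid (a point): Top of the green glass vial of the spirit level, midway between its two dark lines, 36 mm apart. The vial lies along the rail on the rail's +x side in an aluminium housing 170 mm long; axes as the rail's.
- bubble_mid (a point): Top of the white bubble, 24 mm long, in the vial. It is centred when level with vial_mid along the rail; it moves to the higher end, 1.5 mm for each 0.001 rad of tilt, at most 48 mm, and comes to rest in about a second.
- egg_timer: Chrome dome egg timer, 74 mm across, 56 mm high; origin under its middle. Leave alone.
- hen: White ceramic hen holding an egg, 90 x 76 mm, 83 mm high; origin under its middle. Leave alone.
- stopper: Green glass bottle stopper standing on its 44 mm head, 41 mm high; origin under its middle. Leave alone.
- pepper_mill: Dark wooden pepper mill, 48 mm across, 110 mm high; origin under its middle. Leave alone.
- mug: Blue mug, 80 mm across, 92 mm high; origin under its middle. Leave alone.
- herb_pot: Terracotta herb pot, 90 mm across, about 120 mm high with its leaves; origin under its middle. Leave alone.
- spoon: Steel spoon with a wooden handle, 170 mm long, lying. Leave alone.

How it is judged:
By the outcome, as a careful person would: the job done as asked, in the order asked, and still so for the second after the job is handed in, while the arm keeps its last pose, push and grip.
It also fails if it takes over 61 s, if anything falls off the work surface, if the arm or the gripper's body presses on something with over 40 N, if the wrist force passes 120 N, or if a joint passes its speed limit or range.

## Working session

There is one attempt and no reset: what is moved stays moved. The work goes in short steps, Python scripts to look and compute and a shell command to move; the robot and the scene stay as the last step left them, time stands still between calls to the robot, and variables do not carry over. Pictures are saved under pics/ and viewed, at most 10 in all, crops included, and the job is handed in when it is done.

```bash
mkdir -p pics; python3 - <<'E'
from workcell import manip,camera
import cv2,numpy as np
for n in("top","side"):
    c=camera(n);np.savez(f"pics/{n}0.npz",**c)
    cv2.imwrite(f"pics/{n}0.png",cv2.resize(c["pixels"][:,:,::-1],(800,600)))
    print(n,c["fx"],c["cx"],c["cy"],np.round(c["extrinsics"],3).tolist())
o=manip.get_obs();print(o)
E
```

```text
top 378.43362951318977 257.6650111091977 197.30137219708402 [[0.013, -1.0, 0.022, -0.019], [-0.996, -0.015, -0.084, 0.547], [0.084, -0.02, -0.996, 1.27], [0.0, 0.0, 0.0, 1.0]]
side 496.43107408546587 251.6845106429903 189.035668948868 [[-0.979, 0.206, 0.005, 0.555], [0.128, 0.625, -0.77, -0.003], [-0.161, -0.753, -0.638, 1.799], [0.0, 0.0, 0.0, 1.0]]
{'clock': 0.1, 'joint_pos': array([-1.29062736,  0.33285278, -0.06473549,  1.46087581,  0.02159619,
        1.34989186, -0.08852648]), 'joint_velocities': array([-9.41884015e-06, -1.86339219e-03,  1.45590107e-03, -1.09749732e-03,
        7.53383827e-04,  9.27829295e-04, -2.84495009e-04]), 'tau': array([ 1.77054804e-03, -6.26739979e+01,  4.94301715e-02, -3.92425954e+01,
        1.63327740e-02,  6.94089031e-03,  3.54037422e-05]), 'position': array([0.18625766, 0.59634215, 0.30315915]), 'ee_rot': array([ 1.50794120e-01,  9.88564965e-01, -6.61537296e-04, -7.84560837e-05]), 'ft_force': array([-0.72369443,  1.05003785,  0.78960472]), 'torque': array([ 0.0022193 ,  0.00586258, -0.06007052]), 'grasp_force': 0.0, 'grip_width': 0.9971277779264247}
```

View pics/top0.png

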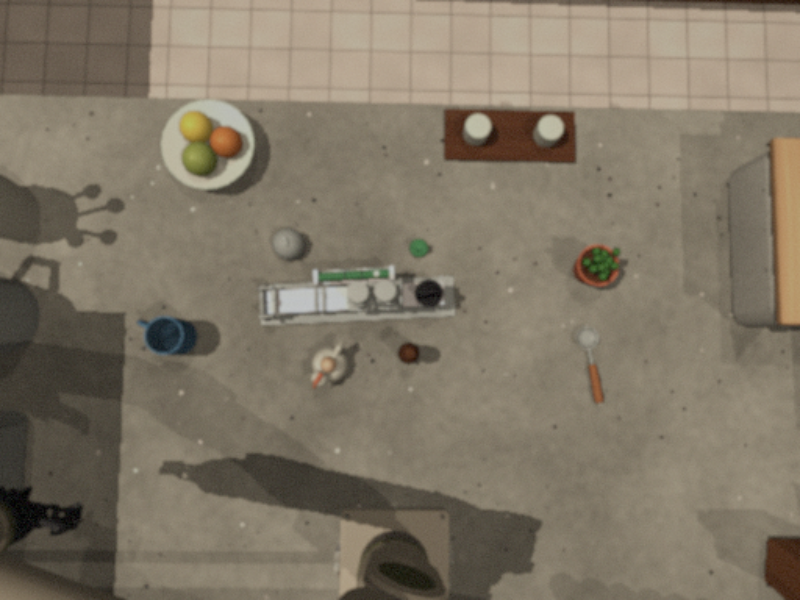

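View pics/side0.png

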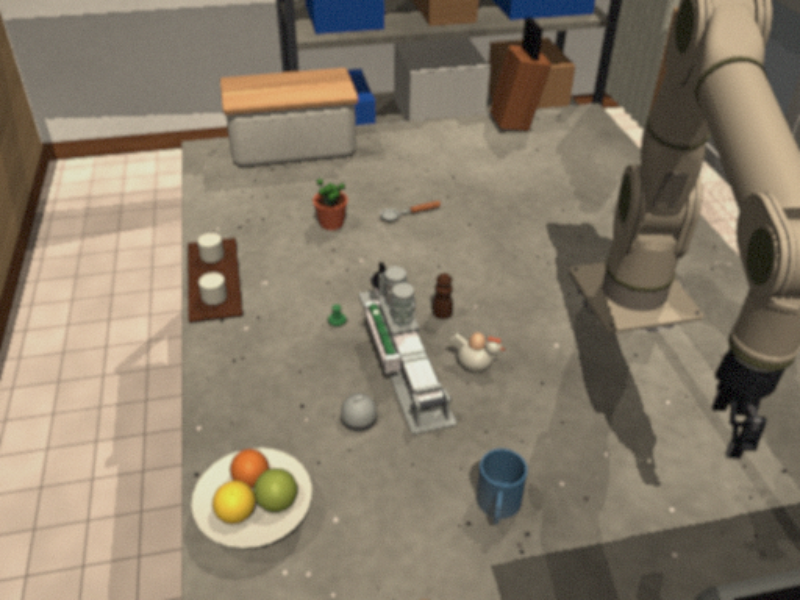

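The top view shows the rail with the knob at about (429,292) and the pivot end at (262,302). The vial is on the +x side, so the rail's y is roughly world +y. Now an enlarged crop plus helpers.

```bash
cat > h.py <<'E'
import numpy as np,cv2
from workcell import manip,camera
def atz(c,u,v,z):
    "world point on the ray through native pixel u,v at height z"
    E=np.asarray(c["extrinsics"]);R,t=E[:3,:3],E[:3,3];o=-R.T@t
    d=R.T@np.array([(u-c["cx"])/c["fx"],(v-c["cy"])/c["fy"],1]);return o+d*(z-o[2])/d[2]
def proj(c,p):
    E=np.asarray(c["extrinsics"]);q=E[:3,:3]@np.asarray(p)+E[:3,3]
    return np.array([c["fx"]*q[0]/q[2]+c["cx"],c["fy"]*q[1]/q[2]+c["cy"]])
def crop(c,name,u0,u1,v0,v1,k):
    cv2.imwrite(f"pics/{name}.png",cv2.resize(c["pixels"][v0:v1,u0:u1,::-1],None,fx=k,fy=k,interpolation=cv2.INTER_CUBIC))
E
python3 - <<'E'
from h import *
c=dict(np.load("pics/top0.npz"))
crop(c,"topc",160,300,145,245,5.7)
K=.64
for n,u,v,z in [("knob",429,291,.115),("jar1",385.5,289,.165),("jar2",358,293,.16),("pivbase a",262,324,.0),("pivbase b",260,286,.0),("vial l",314,276,.06),("vial r",394,271,.06),("mill",409,352,.1),("hen",328,364,.05),("stopper",419,247,.03),("timer",288,243,.05)]:
    print(n,np.round(atz(c,u*K,v*K,z),3), c["z_map"][int(v*K),int(u*K)])
E
```

```text
knob [ 0.576 -0.063  0.115] 1.206012
jar1 [0.573 0.026 0.165] 1.1446211
jar2 [0.565 0.079 0.16 ] 1.1485888
pivbase a [0.51  0.299 0.   ] 1.296329
pivbase b [0.594 0.306 0.   ] 1.3069657
vial l [0.61  0.179 0.06 ] 1.2357485
vial r [0.624 0.009 0.06 ] 1.2594882
mill [ 0.451 -0.024  0.1  ] 1.197179
hen [0.424 0.146 0.05 ] 1.217966
stopper [ 0.682 -0.045  0.03 ] 1.2883395
timer [0.683 0.238 0.05 ] 1.2741094
```

View pics/topc.png

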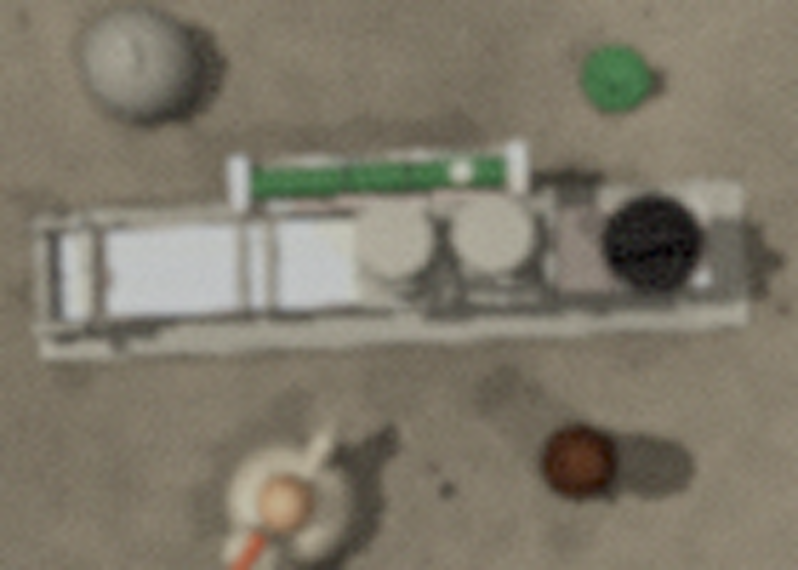

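The crop shows the knob disc centre at (652,243), jars at (490,235) and (393,240), notch ridges at x≈243 and 270 (centre about (257,265)), and the bubble at (460,170), to the knob side. Level-housing ends are at (238,180) and (517,168).

```bash
python3 - <<'E'
from h import *
from scipy.spatial.transform import Rotation as Ro
c=dict(np.load("pics/top0.npz"))
f=lambda u,v,z:atz(c,160+(u+.5)/5.7-.5,145+(v+.5)/5.7-.5,z)
a,b=f(238,180,.06),f(517,168,.065); d=(a-b)[:2]; print("housing len",np.linalg.norm(d),"yaw",np.arctan2(-d[0],d[1]))
k=f(652,243,.085); n=f(257,265,.061); dk=(n-k)[:2]; print("knob",k,"notch",n,"dist",np.linalg.norm(dk),"yaw",np.arctan2(-dk[0],dk[1]))
j=(f(490,235,.170)+f(393,240,.167))/2; print("jars mid",j,"knob->",np.linalg.norm((j-k)[:2]))
e=[f(42,357,0),f(747,323,0)];d=(e[0]-e[1])[:2];print("base edge",np.linalg.norm(d),np.arctan2(-d[0],d[1]))
# depth check
for u,v in((652,243),(490,235),(393,240),(640,230),(660,262)):
    U,V=160+u/5.7,145+v/5.7; z=np.median(c["z_map"][int(V)-1:int(V)+2,int(U)-1:int(U)+2]);E=c["extrinsics"]
    print(np.round(E[:3,:3].T@(np.array([(U-c["cx"])/c["fx"]*z,(V-c["cy"])/c["fy"]*z,z])-E[:3,3]),3))
R=Ro.from_quat(manip.get_obs()["ee_rot"]).as_matrix();print(R.round(3))
s=dict(np.load("pics/side0.npz"));u,v=proj(s,[k[0],k[1],.1]);print(u,v)
crop(s,"sidec",215,305,150,255,5.6)
E
```

```text
housing len 0.16286532550692706 yaw 0.055000424184343026
knob [ 0.57601324 -0.06279728  0.085     ] notch [0.56231697 0.16534536 0.061     ] dist 0.2285533967334976 yaw 0.05996183050944289
jars mid [0.56786159 0.05480708 0.1685    ] knob-> 0.11788653730370492
base edge 0.42880748001352414 0.06275784046805842
[ 0.571 -0.062  0.117]
[0.568 0.028 0.174]
[0.565 0.079 0.171]
[ 0.579 -0.056  0.113]
[ 0.564 -0.069  0.087]
[[-0.955  0.298 -0.   ]
 [ 0.298  0.955 -0.001]
 [-0.    -0.001 -1.   ]]
245.56043753561013 175.6229826451493
```

View pics/sidec.png

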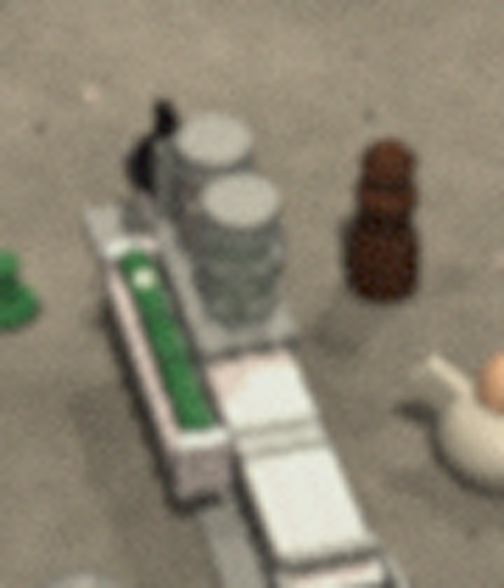

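The crop shows the grip bar edge-on at about (163,115), lying along the rail. Rail yaw is about 0.06, knob at (0.575,-0.063), rack about 110 mm short of the notch. I'll move above the gap between knob and rack.

```bash
cat >> h.py <<'E'
from scipy.spatial.transform import Rotation as Ro
U=np.array([-.06,.998,0]);X=np.array([.998,.06,0]);K=np.array([.575,-.063,0])
def togo(p,head=.06):
    "remaining tool-axis shift (mm) and twist to put the TCP at p with tool y heading head"
    o=manip.get_obs();R=Ro.from_quat(o["ee_rot"]).as_matrix()
    h=np.arctan2(R[1,1],R[0,1]);print("t",o["clock"],"pos",o["position"].round(4),"shift",(R.T@(np.asarray(p)-o["position"])*1e3).round(1),"twist",round(h-head,3),"F",o["ft_force"].round(1),"w",round(o["grip_width"],2),"j7",o["joint_pos"][6].round(2))
E
python3 -m creep '[[[-30,-26,0],0.12],[[-60,-52,0],0.24],[[-90,-78,0],0.36],[[-120,-104,0],0.48],[[-150,-130,0],0.6]]' 0 40
python3 -c "
from h import *
p=K+.038*U;p[2]=.304;togo(p)"
```

```text
clock: 0.52
position: [0.2914, 0.4259, 0.3036]
ee_rot: [0.439, 0.899, -0.0, -0.0]
ft_force: [0.5, 0.5, 0.1]
grip_width: 0.299
grasp_force: 0.0
t 0.5167 pos [0.2914 0.4259 0.3036] shift [-5.286e+02 -5.530e+01 -4.000e-01] twist 0.602 F [0.5 0.5 0.1] w 0.3 j7 -0.39
```

```bash
python3 -m creep '[[[-40,-4,0],0.12],[[-80,-8,0],0.24],[[-120,-12,0],0.36],[[-160,-16,0],0.48],[[-200,-20,0],0.6]]' >/dev/null
python3 -c "
from h import *
p=K+.038*U;p[2]=.304;togo(p)"
```

```text
t 0.9333 pos [0.3995 0.2564 0.3038] shift [-291.7  155.4   -0.3] twist 0.002 F [0.8 0.5 0.4] w 0.0 j7 -0.61
```

```bash
python3 -m creep '[[[-36,19,0],0],[[-72,38,0],0],[[-108,57,0],0],[[-144,76,0],0],[[-180,96,0],0]]' >/dev/null
python3 -m creep '[[[-36,19,0],0],[[-72,38,0],0],[[-112,59,0],0],[[-112,59,30],0],[[-112,59,60],0]]' >/dev/null
python3 -c "
from h import *
p=K+.038*U;p[2]=.199;togo(p)
c=camera('top');crop(c,'top1',160,300,145,245,5.7)"
```

```text
t 1.7667 pos [ 0.5749 -0.0261  0.2441] shift [ 1.2 -2.2 45.1] twist 0.003 F [ 0.2  0.1 -0.7] w 0.01 j7 0.17
```

View pics/top1.png

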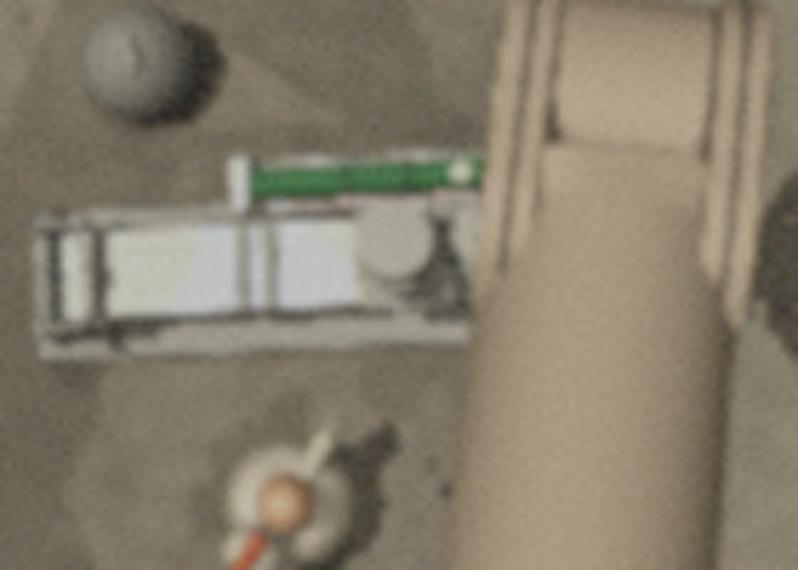

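The arm hides the knob side but the vial centre is visible. Tool +x is the rail's +y. I'll descend and push.

```bash
python3 -m creep '[[[0,-2,15],0],[[0,-2,30],0],[[0,-2,45],0],[[0,-2,45],0]]' >/dev/null
python3 -c "
from h import *
p=K+.110*U+.038*U;p[2]=.199;togo(p)"
python3 -m creep '[[[5,0,0],0],[[10,0,0],0],[[15,0,0],0],[[20,0,0],0],[[25,0,0],0]]'|grep -E "pos|ft"
python3 -m creep '[[[6,0,0],0],[[12,0,0],0],[[18,0,0],0],[[24,0,0],0],[[30,0,0],0]]'|grep -E "pos|ft"
```

```text
t 2.15 pos [ 0.57   -0.0219  0.1967] shift [106.6   3.5  -2.3] twist 0.009 F [-1.3  0.6 -0.3] w 0.0 j7 0.19
position: [0.57, 0.0033, 0.1996]
ft_force: [0.4, -0.8, -1.0]
position: [0.5676, 0.033, 0.1989]
ft_force: [-0.8, -0.8, -0.3]
```

```bash

python3 -m creep '[[[6,1,0],0],[[12,1,0],0],[[18,1,0],0],[[24,1,0],0],[[30,1,0],0]]'|grep -E "pos|ft"
python3 -m creep '[[[3,0,0],0],[[6,0,0],0],[[9,0,0],0],[[12,0,0],0],[[15,0,0],0]]'|grep -E "pos|ft"
python3 -c "
from h import *
c=camera('top');crop(c,'top2',150,270,145,245,5.5)"
```

```text
position: [0.5666, 0.0629, 0.1989]
ft_force: [0.6, -1.1, -0.3]
position: [0.5656, 0.0774, 0.1989]
ft_force: [0.4, -0.0, -0.5]
```

View pics/top2.png

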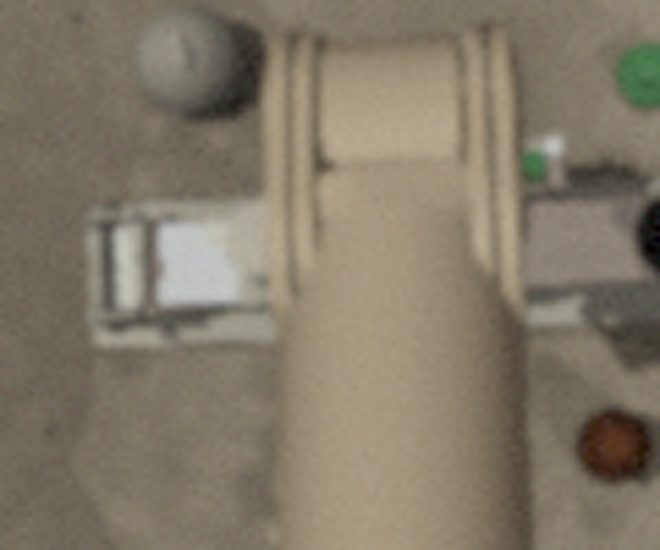

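The rail by the knob is now bare, so the rack is sliding. Small steps to the ridge.

```bash

python3 -m creep '[[[2,0,0],0],[[4,0,0],0],[[6,0,0],0]]'|grep -E "pos|ft"
python3 -m creep '[[[1,0,0],0],[[2,0,0],0]]'|grep -E "pos|ft"
python3 -m creep '[[[1,0,0],0],[[2,0,0],0]]'|grep -E "pos|ft"
python3 -m creep '[[[1,0,0],0],[[2,0,0],0]]'|grep -E "pos|ft"
python3 -c "
from h import *
c=camera('side');np.savez('pics/side3.npz',**c);crop(c,'side3',215,305,150,255,5.6)"
```

```text
position: [0.5653, 0.0833, 0.1989]
ft_force: [-0.4, -2.1, 0.1]
position: [0.5651, 0.0852, 0.1989]
ft_force: [0.2, -2.5, -0.8]
position: [0.565, 0.086, 0.1989]
ft_force: [0.9, -7.4, -0.1]
position: [0.565, 0.0866, 0.1989]
ft_force: [1.1, -11.5, 0.0]
```

View pics/side3.png

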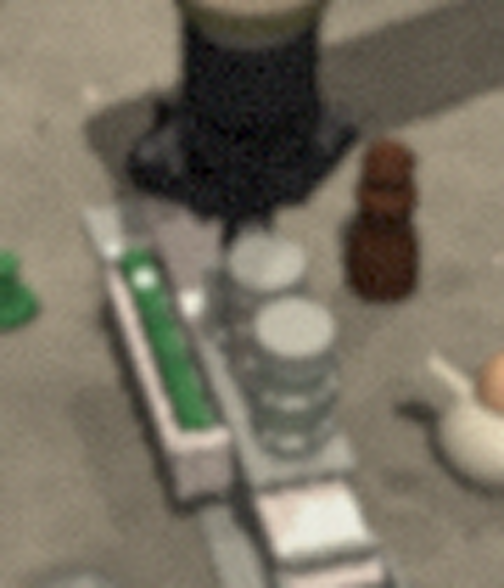

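The jars have moved along to (267,262) and (293,325); I'll compute how far against the start crop ((214,138),(240,200)).

```bash
python3 - <<'E'
from h import *
c=dict(np.load("pics/side3.npz"));f=lambda u,v,z:atz(c,215+(u+.5)/5.6-.5,150+(v+.5)/5.6-.5,z)
a=(f(214,138,.174)+f(240,200,.171))/2;b=(f(267,262,.169)+f(293,325,.167))/2
print(a,b,(b-a)@U)
print("notch by side orig", f(285,435,.064), "knob->",(f(285,435,.064)-K)@U,"rack mid ->",(b-K)@U,(a-K)@U)
a,b=[proj(c,K+s*U+[0,0,z]) for s,z in((.228,.169),(.228,.06))];print((a-[215,150])*5.6,(b-[215,150])*5.6)
o=manip.get_obs();print(o["position"],o["ft_force"],(o["position"]-K)@U)
E
```

```text
[0.5687306  0.05409302 0.1725    ] [0.56228266 0.1582351  0.168     ] 0.10432066872474431
notch by side orig [0.55754405 0.16026259 0.064     ] knob-> 0.22386342589275807 rack mid -> 0.22155566587889125 0.11723499715414692
[282.02530388 296.81855942] [277.67480602 444.09356734]
[0.56500729 0.08656581 0.19884162] [  0.68385552 -10.00963659  -0.71451005] 0.1498662400889661
```

Stuck at about 10 N, 2–8 mm short or already in. I'll back off over the knob (where I need to be next anyway) and measure the rack's position without occlusion.

```bash

python3 -m creep '[[[-30,0,0],0],[[-65,0,0],0],[[-100,0,0],0],[[-135,0,-20],0],[[-150,0,-30],0]]'|grep -E "pos|ft"
python3 -m creep '[[[0,0,0],0],[[0,0,0],0]]'|grep -E "pos|ft"
python3 -c "
from h import *
c=camera('top');np.savez('pics/top4.npz',**c);crop(c,'top4',155,255,160,220,8)
c=camera('side');np.savez('pics/side4.npz',**c)"
```

```text
position: [0.5749, -0.0656, 0.2305]
ft_force: [0.6, -0.5, 0.2]
position: [0.5754, -0.0607, 0.2295]
ft_force: [0.1, 0.4, 0.1]
```

View pics/top4.png

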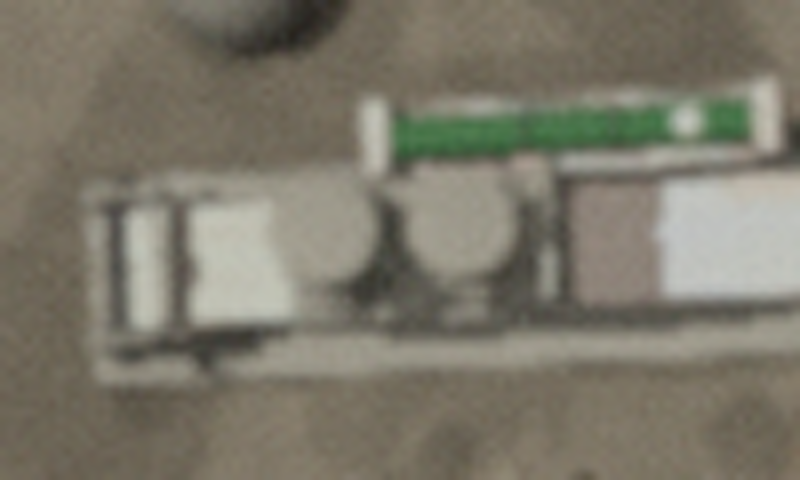

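```bash
python3 - <<'E'
from h import *
a=dict(np.load("pics/top0.npz"));b=dict(np.load("pics/top4.npz"))
g=lambda c:cv2.cvtColor(c["pixels"],cv2.COLOR_RGB2GRAY)
up=lambda i:cv2.resize(i,None,fx=8,fy=8,interpolation=cv2.INTER_CUBIC)
# track jars patch (tops) in upscaled images
t=up(g(a))[8*178:8*200, 8*222:8*255]
r=cv2.matchTemplate(up(g(b))[8*170:8*212,8*170:8*262],t,cv2.TM_CCOEFF_NORMED);_,m,_,l=cv2.minMaxLoc(r)
du=170+l[0]/8-222;dv=170+l[1]/8-178;print("match",m,du,dv)
# jar centre positions
f=lambda u,v,z:atz(b,155+(u+.5)/8-.5,160+(v+.5)/8-.5,z)
j=(f(325,228,.166)+f(459,222,.169))/2
print("rack mid from knob",(j-K)@U)
u,v=160+(490+393)/2/5.7,145+237.5/5.7
print("travel",(atz(a,u+du,v+dv,.168)-atz(a,u,v,.1725))@U)
# ridge profile along the rail in top0
row=g(a)[186:196,170:228].mean(0);print(dict(zip(range(170,228),row.astype(int))))
for uu in (202.5,207.3):print(uu,(atz(a,uu,192,.0645)-K)@U)
E
```

```text
match 0.899075448513031 -33.875 1.75
rack mid from knob 0.21952864756338322
travel 0.10279509941419056
{170: np.int64(120), 171: np.int64(168), 172: np.int64(185), 173: np.int64(183), 174: np.int64(173), 175: np.int64(157), 176: np.int64(124), 177: np.int64(106), 178: np.int64(134), 179: np.int64(167), 180: np.int64(186), 181: np.int64(191), 182: np.int64(191), 183: np.int64(192), 184: np.int64(191), 185: np.int64(191), 186: np.int64(192), 187: np.int64(192), 188: np.int64(191), 189: np.int64(192), 190: np.int64(193), 191: np.int64(192), 192: np.int64(192), 193: np.int64(192), 194: np.int64(192), 195: np.int64(191), 196: np.int64(192), 197: np.int64(192), 198: np.int64(193), 199: np.int64(193), 200: np.int64(188), 201: np.int64(170), 202: np.int64(149), 203: np.int64(155), 204: np.int64(178), 205: np.int64(185), 206: np.int64(168), 207: np.int64(149), 208: np.int64(154), 209: np.int64(179), 210: np.int64(192), 211: np.int64(193), 212: np.int64(193), 213: np.int64(192), 214: np.int64(193), 215: np.int64(192), 216: np.int64(191), 217: np.int64(193), 218: np.int64(192), 219: np.int64(191), 220: np.int64(191), 221: np.int64(187), 222: np.int64(173), 223: np.int64(163), 224: np.int64(160), 225: np.int64(160), 226: np.int64(158), 227: np.int64(158)}
202.5 0.2355135634197341
207.3 0.21972449728418816
```

The rack mid is at 219.5 mm from the knob, right on the first ridge (219.7); the notch centre is at 227.6. It needs 8 mm more.

```bash

python3 -m creep '[[[35,0,10],0],[[70,0,20],0],[[105,0,30],0],[[130,0,30],0],[[142,0,30],0]]'|grep -E "pos|ft"
python3 -m creep '[[[2,0,0],0],[[4,0,0],0],[[6,0,0],0]]'|grep -E "pos|ft"
python3 -m creep '[[[1,0,0],0],[[2,0,0],0]]'|grep -E "pos|ft"
python3 -m creep '[[[0.5,0,0],0],[[1,0,0],0]]'|grep -E "pos|ft"
python3 -m creep '[[[0.5,0,0],0],[[1,0,0],0]]'|grep -E "pos|ft"
```

```text
position: [0.5638, 0.0869, 0.1972]
ft_force: [1.1, -17.2, -7.8]
position: [0.5651, 0.0867, 0.199]
ft_force: [-0.4, 0.6, 0.5]
position: [0.5651, 0.0884, 0.1992]
ft_force: [0.0, 0.6, 0.9]
position: [0.5648, 0.0898, 0.199]
ft_force: [0.4, 0.1, -0.3]
position: [0.5647, 0.0911, 0.1989]
ft_force: [0.0, -0.3, -0.3]
```

```bash

python3 -m creep '[[[0.5,0,0],0],[[1,0,0],0],[[1,0,0],0]]'|grep -E "pos|ft"
python3 -m creep '[[[0.5,0,0],0],[[1,0,0],0],[[1,0,0],0]]'|grep -E "pos|ft"
python3 -m creep '[[[0.5,0,0],0],[[1,0,0],0],[[1,0,0],0]]'|grep -E "pos|ft"
```

```text
position: [0.5646, 0.0924, 0.1989]
ft_force: [0.4, -0.8, 0.3]
position: [0.5646, 0.0934, 0.1989]
ft_force: [0.2, -0.3, -0.2]
position: [0.5645, 0.0943, 0.1989]
ft_force: [-0.1, 0.4, -0.6]
```

```bash

python3 -m creep '[[[-35,0,0],0],[[-70,0,0],0],[[-105,0,-20],0],[[-140,0,-40],0],[[-157,0,-60],0]]'|grep -E "pos|ft"
python3 -m creep '[[[0,0,0],0],[[0,0,0],0],[[0,0,0],0],[[0,0,0],0]]' 1 40|grep -E "pos|ft"
python3 - <<'E'
from h import *
a=dict(np.load("pics/top4.npz"));b=camera("top");np.savez("pics/top5.npz",**b)
g=lambda c:cv2.cvtColor(c["pixels"],cv2.COLOR_RGB2GRAY)
up=lambda i:cv2.resize(i,None,fx=8,fy=8,interpolation=cv2.INTER_CUBIC)
t=up(g(a))[8*178:8*200, 8*189:8*221]
r=cv2.matchTemplate(up(g(b))[8*170:8*212,8*172:8*232],t,cv2.TM_CCOEFF_NORMED);_,m,_,l=cv2.minMaxLoc(r)
du=172+l[0]/8-189;dv=170+l[1]/8-178;print("match",m,du,dv)
print("rack mid",.2195+(atz(a,205+du,188+dv,.168)-atz(a,205,188,.168))@U)
s=camera("side");np.savez("pics/side5.npz",**s);crop(s,"side5",215,305,150,255,5.6)
togo(K+[0,0,.25])
E
```

```text
position: [0.5745, -0.0676, 0.2599]
ft_force: [0.6, -0.7, -0.0]
position: [0.5749, -0.0607, 0.2578]
ft_force: [-0.0, -0.8, -0.1]
match 0.900187075138092 -2.875 0.375
rack mid 0.22821848426869332
t 8.1167 pos [ 0.5749 -0.061   0.2579] shift [-2.  -0.   7.9] twist 0.01 F [-0.2  0.  -0. ] w 0.74 j7 0.24
```

View pics/side5.png

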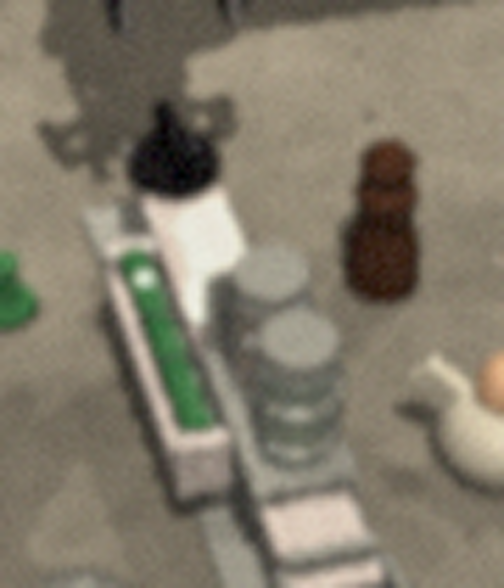

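The rack mid is at 228.2, in the notch (227.6). The knob is now clear: disc about (174,162), bar top about (163,106). Checking its position, then grasping.

```bash
python3 - <<'E'
from h import *
c=dict(np.load("pics/side5.npz"))
P=lambda p:(proj(c,p)-[215,150])*5.6
for dx in(-.005,0,.005): print(dx,[P(K+dx*X+s*U+[0,0,z]).round() for s,z in((.025,.116),(-.025,.117),(0,.087))], [P(K+dx*X+a*.03*X+[0,0,.087]).round() for a in(-1,1)])
# dark extents at the disc rows
g=cv2.resize(c["pixels"][150:255,215:305].max(2),None,fx=5.6,fy=5.6,interpolation=cv2.INTER_CUBIC)
for v in(105,112,120,130,150,160,170,180,190):
    r=g[v,100:260]; i=np.where(r<45)[0]+100; print(v,i.min() if len(i) else None,i.max() if len(i) else None)
togo(K+[0,0,.162])
E
```

```text
-0.005 [array([191., 146.]), array([170.,  95.]), array([181., 159.])] [array([228., 151.]), array([133., 166.])]
0 [array([183., 147.]), array([162.,  97.]), array([173., 160.])] [array([220., 152.]), array([125., 168.])]
0.005 [array([175., 148.]), array([154.,  98.]), array([165., 161.])] [array([212., 153.]), array([117., 169.])]
105 159 167
112 155 170
120 157 175
130 154 183
150 138 210
160 134 214
170 133 213
180 137 208
190 159 191
t 8.1167 pos [ 0.5749 -0.061   0.2579] shift [-2.   0.1 95.9] twist 0.01 F [-0.2  0.  -0. ] w 0.74 j7 0.24
```

```bash

python3 -m creep '[[[0,0,25],0.01],[[0,0,50],0.01],[[0,0,75],0.01],[[0,0,88],0.01],[[0,0,95],0.01]]'|grep -E "pos|ft|grip"
python3 -m creep '[[[0,0,0],0],[[0,0,0],0],[[0,0,0],0],[[0,0,0],0],[[0,0,0],0]]' 0 60|grep -E "pos|ft|grip"
python3 -m creep '[[[0,0,0],0],[[0,0,0],0],[[0,0,0],0],[[0,0,0],0],[[0,0,0],0]]'|grep -E "pos|ft|gr"
```

```text
position: [0.5742, -0.0617, 0.1616]
ft_force: [0.2, 1.0, -0.2]
grip_width: 0.999
position: [0.5756, -0.0624, 0.1649]
ft_force: [-0.6, -0.5, 0.6]
grip_width: 0.299
position: [0.5755, -0.0626, 0.1643]
ft_force: [1.7, -1.8, 2.3]
grip_width: 0.125
grasp_force: 62.3
```

Gripped (about 11 mm, 62 N). Now press down in steps.

```bash

python3 -m creep '[[[0,0,3],0],[[-0.5,0,5],0],[[-1,0,7],0],[[-1,0,9],0],[[-1.5,0,10],0]]' - 80|grep -E "pos|ft|gr"
python3 -m creep '[[[0,0,1],0],[[0,0,2],0],[[0,0,2],0]]'|grep -E "pos|ft|gr"
python3 -m creep '[[[0,0,1],0],[[0,0,2],0],[[0,0,2],0]]'|grep -E "pos|ft|gr"
python3 -m creep '[[[0,0,1],0],[[0,0,2],0],[[0,0,2],0]]'|grep -E "pos|ft|gr"
```

```text
position: [0.5758, -0.0642, 0.1545]
ft_force: [1.4, -1.2, 7.8]
grip_width: 0.121
grasp_force: 81.9
position: [0.5758, -0.0643, 0.1527]
ft_force: [1.1, -2.5, 9.3]
grip_width: 0.124
grasp_force: 82.0
position: [0.5765, -0.0644, 0.1517]
ft_force: [-0.5, -1.6, 14.8]
grip_width: 0.121
grasp_force: 83.0
position: [0.5774, -0.0644, 0.1512]
ft_force: [-2.0, -1.7, 26.3]
grip_width: 0.123
grasp_force: 84.7
```

Foot reached at z≈0.152 (12 mm down, 26 N). Now measure the bubble.

```bash
cat > b.py <<'E'
from h import *
def prof(c,tilt=0.0):
    "red and green profile along the vial (offset mm from vial middle along the rail), top camera"
    M=VM; s=np.arange(-70,70.5,.5); out=[]
    for w in np.arange(-4,4.1,1):
        q=np.array([proj(c,M+a*1e-3*U+w*1e-3*X) for a in s],np.float32)
        out.append(cv2.remap(c["pixels"],q[None,:,0],q[None,:,1],cv2.INTER_LINEAR)[0].astype(float))
    return s,np.mean(out,0)
c0=dict(np.load("pics/top0.npz"));f0=lambda u,v,z:atz(c0,160+(u+.5)/5.7-.5,145+(v+.5)/5.7-.5,z)
VM=(f0(238,180,.062)+f0(517,168,.062))/2
def bubble(n=4):
    P=0
    for _ in range(n):
        s,p=prof(camera("top"));P=P+p/n
    r=P[:,0].copy();k=(abs(s)<62);w=np.clip(r-np.median(r[k])-25,0,None)*k
    return s,P,(w@s/w.sum() if w.sum() else None),w.max()
E
python3 - <<'E'
from b import *
print(VM,(VM-K)@U)
s,P,b,m=bubble();print("bubble",b,m);print(np.c_[s,P].astype(int)[::6].tolist())
s,p=prof(c0);print(np.c_[s,p].astype(int)[::6].tolist())
c=camera("top");crop(c,"top6",200,260,160,190,13)
E
```

```text
[0.61662913 0.09631055 0.062     ] 0.15649417904977603
bubble -24.9194312406454 65.49999999999999
[[-70, 78, 116, 77], [-67, 78, 116, 78], [-64, 79, 117, 78], [-61, 78, 116, 77], [-58, 79, 116, 77], [-55, 80, 118, 79], [-52, 81, 118, 81], [-49, 80, 117, 80], [-46, 79, 117, 79], [-43, 80, 117, 79], [-40, 86, 120, 83], [-37, 97, 127, 92], [-34, 117, 140, 110], [-31, 143, 157, 133], [-28, 165, 172, 154], [-25, 171, 175, 160], [-22, 161, 167, 152], [-19, 142, 154, 136], [-16, 121, 141, 117], [-13, 100, 128, 97], [-10, 83, 119, 82], [-7, 76, 115, 76], [-4, 79, 117, 78], [-1, 82, 119, 81], [2, 82, 119, 81], [5, 81, 118, 80], [8, 80, 117, 79], [11, 79, 113, 77], [14, 79, 109, 77], [17, 79, 107, 78], [20, 80, 111, 78], [23, 81, 117, 80], [26, 80, 117, 79], [29, 79, 117, 78], [32, 79, 117, 79], [35, 81, 118, 80], [38, 81, 118, 80], [41, 79, 117, 78], [44, 79, 116, 77], [47, 79, 116, 77], [50, 80, 116, 79], [53, 81, 117, 80], [56, 83, 120, 82], [59, 81, 119, 80], [62, 78, 117, 78], [65, 75, 114, 74], [68, 77, 114, 75]]
[[-70, 74, 113, 74], [-67, 71, 114, 74], [-64, 72, 115, 74], [-61, 77, 116, 76], [-58, 93, 124, 90], [-55, 124, 143, 118], [-52, 156, 165, 147], [-49, 172, 176, 160], [-46, 165, 171, 153], [-43, 138, 153, 130], [-40, 102, 130, 97], [-37, 78, 116, 78], [-34, 74, 114, 73], [-31, 74, 114, 74], [-28, 73, 113, 72], [-25, 75, 113, 74], [-22, 75, 110, 74], [-19, 71, 103, 70], [-16, 72, 103, 69], [-13, 75, 112, 74], [-10, 76, 115, 75], [-7, 75, 115, 76], [-4, 75, 117, 76], [-1, 76, 117, 77], [2, 78, 116, 77], [5, 74, 114, 74], [8, 75, 115, 75], [11, 76, 116, 77], [14, 73, 110, 73], [17, 71, 103, 70], [20, 74, 103, 73], [23, 80, 112, 78], [26, 76, 115, 74], [29, 80, 117, 80], [32, 80, 118, 79], [35, 82, 120, 82], [38, 81, 119, 80], [41, 80, 117, 78], [44, 80, 117, 78], [47, 79, 117, 78], [50, 80, 118, 79], [53, 82, 120, 79], [56, 77, 116, 76], [59, 79, 116, 78], [62, 77, 117, 77], [65, 77, 116, 77], [68, 73, 112, 71]]
```

View pics/top6.png

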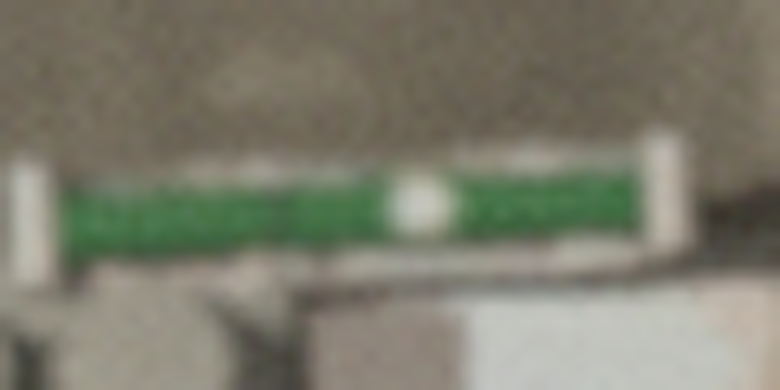

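The bubble is at about (418,203) in the crop, 25 mm toward the knob from the middle, so about 1.0 rad clockwise. Turning in parts, following down.

```bash

python3 -m creep '[[[0,0,0.5],0.1],[[0,0,1],0.2],[[0,0,1.6],0.3],[[0,0,2.2],0.4],[[0,0,2.7],0.5]]' - 100|grep -E "pos|ft|gr"
python3 -m creep '[[[0,0,0.3],0.06],[[0,0,0.7],0.12],[[0,0,1],0.18],[[0,0,1.4],0.25],[[0,0,1.4],0.25]]'|grep -E "pos|ft|gr"
python3 -m creep '[[[0,0,0],0],[[0,0,0],0],[[0,0,0],0],[[0,0,0],0],[[0,0,0],0]]'|grep -E "pos|ft|gr"
python3 -m creep '[[[0,0,0],0],[[0,0,0],0],[[0,0,0],0],[[0,0,0],0],[[0,0,0],0]]'|grep -E "ft"
python3 - <<'E'
from b import *
s,P,b,m=bubble();print("bubble",b,m)
G=P[:,1];print("lines",s[(s<-8)&(s>-30)][G[(s<-8)&(s>-30)].argmin()],s[(s>8)&(s<30)][G[(s>8)&(s<30)].argmin()])
togo(K);print(manip.get_obs()["torque"])
E
```

```text
position: [0.5774, -0.0647, 0.1485]
ft_force: [-2.0, -2.0, 25.5]
grip_width: 0.122
grasp_force: 100.3
position: [0.5775, -0.065, 0.147]
ft_force: [-1.4, -2.8, 24.8]
grip_width: 0.12
grasp_force: 100.6
position: [0.5775, -0.0649, 0.147]
ft_force: [-1.1, -2.4, 24.9]
grip_width: 0.114
grasp_force: 100.5
ft_force: [-1.1, -2.8, 24.9]
bubble -0.3409054293539548 77.83333333333333
lines -20.5 16.0
t 12.65 pos [ 0.5776 -0.065   0.147 ] shift [ -0.8  -3.9 147. ] twist -0.754 F [-0.9 -2.8 25.4] w 0.12 j7 -0.39
[ 0.03719986  0.06136572 -0.31364388]
```

```bash
cat >> b.py <<'E'
def report(n=8):
    s,P,b,m=bubble(n);r,G=P[:,0],P[:,1]
    def half(): # bubble edges at half height
        h=(r.max()+np.median(r[abs(s)<62]))/2;i=np.where((r>h)&(abs(s)<62))[0];return (s[i[0]]+s[i[-1]])/2,s[i[-1]]-s[i[0]]
    L=[]
    for sg in(-1,1):
        k=(sg*s>10)&(sg*s<28);w=np.clip(np.percentile(G[k],80)-2-G[k],0,None);L.append((w@s[k])/w.sum())
    print("bubble",round(b,2),half(),"lines",np.round(L,2),"mid",round(sum(L)/2,2),"gap",round(L[1]-L[0],1))
    return s,P
E
python3 - <<'E'
from b import *
s,P=report();k=abs(s)<30
print(np.c_[s,P[:,:2]][k].astype(int)[::2].tolist())
c=camera("top");crop(c,"top7",200,260,160,190,13)
E
```

```text
bubble -0.41 (np.float64(-0.25), np.float64(15.5)) lines [-20.73  16.5 ] mid -2.12 gap 37.2
[[-29, 79, 116], [-28, 80, 116], [-27, 80, 116], [-26, 80, 115], [-25, 79, 113], [-24, 78, 111], [-23, 77, 109], [-22, 77, 108], [-21, 76, 106], [-20, 76, 105], [-19, 76, 106], [-18, 77, 108], [-17, 77, 110], [-16, 78, 112], [-15, 79, 114], [-14, 80, 116], [-13, 83, 118], [-12, 92, 122], [-11, 99, 127], [-10, 108, 131], [-9, 120, 139], [-8, 132, 148], [-7, 144, 156], [-6, 154, 163], [-5, 162, 169], [-4, 171, 175], [-3, 177, 180], [-2, 179, 182], [-1, 182, 184], [0, 184, 186], [0, 182, 185], [1, 180, 183], [2, 177, 181], [3, 171, 177], [4, 163, 172], [5, 156, 166], [6, 147, 159], [7, 135, 151], [8, 122, 142], [9, 110, 134], [10, 102, 127], [11, 94, 121], [12, 86, 115], [13, 82, 111], [14, 80, 108], [15, 78, 106], [16, 77, 105], [17, 77, 108], [18, 78, 110], [19, 79, 112], [20, 79, 114], [21, 80, 115], [22, 81, 117], [23, 81, 118], [24, 81, 118], [25, 82, 118], [26, 82, 118], [27, 82, 118], [28, 82, 118], [29, 82, 118]]
```

View pics/top7.png

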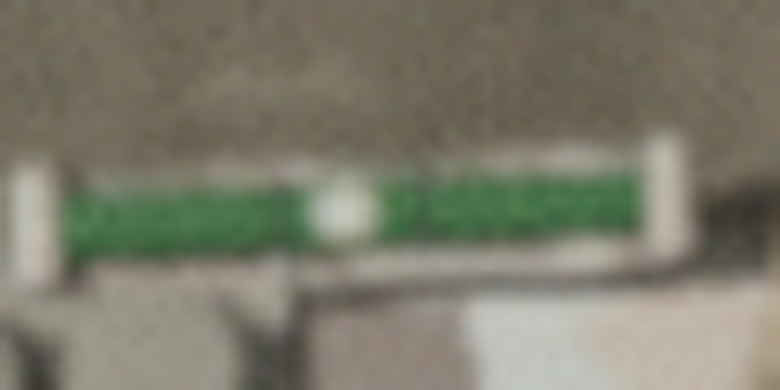

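Lines are at about x=288 and 422 in the crop, with the bubble at 342, slightly past the middle toward the pivot (about 2 mm). I'll turn back about 0.09 rad.

```bash

python3 -m creep '[[[0,0,-0.2],-0.05],[[0,0,-0.4],-0.09],[[0,0,-0.4],-0.09],[[0,0,-0.4],-0.09],[[0,0,-0.4],-0.09]]'|grep -E "ft|grasp"
python3 -m creep '[[[0,0,0],0],[[0,0,0],0],[[0,0,0],0],[[0,0,0],0],[[0,0,0],0]]'|grep -E "ft"
python3 -m creep '[[[0,0,0],0],[[0,0,0],0],[[0,0,0],0],[[0,0,0],0],[[0,0,0],0]]'|grep -E "ft"
python3 - <<'E'
from b import *
report();togo(K);print(manip.get_obs()["torque"])
E
```

```text
ft_force: [-1.8, -2.4, 26.7]
grasp_force: 100.6
ft_force: [-2.6, -3.4, 26.7]
ft_force: [-1.6, -2.5, 25.5]
bubble -2.44 (np.float64(-2.5), np.float64(16.0)) lines [-21.09  16.23] mid -2.43 gap 37.3
t 14.75 pos [ 0.5775 -0.0649  0.1475] shift [ -0.4  -3.9 147.5] twist -0.663 F [-0.9 -2.5 26.6] w 0.12 j7 -0.31
[-0.05041693  0.25191194  0.00660613]
```

I've now viewed 11 pictures, one over the limit of 10, so I'll view no more. The last checks are numeric: bubble from the side camera, and the rack's position.

```bash
python3 - <<'E'
from b import *
import b as B
c=[camera("side") for _ in range(6)]
best=None
for dz in(0.056,.062,.068):
  for dx in(-.004,0,.004):
    B.VM=np.array([.6166,.0963,dz])+dx*X; P=np.mean([prof(k)[1] for k in c],0);s=prof(c[0])[0]
    k=abs(s)<50; gr=(P[k,1]-P[k,0]).mean()
    if best is None or gr>best[0]: best=(gr,dz,dx,P)
g,dz,dx,P=best;r,G=P[:,0],P[:,1]
h=(r[abs(s)<40].max()+np.median(r[abs(s)<55]))/2;i=np.where((r>h)&(abs(s)<40))[0];print(g,dz,dx,"bubble",(s[i[0]]+s[i[-1]])/2,s[i[-1]]-s[i[0]])
L=[]
for sg in(-1,1):
    k=(sg*s>10)&(sg*s<28);w=np.clip(np.percentile(G[k],80)-2-G[k],0,None);L.append(w@s[k]/w.sum())
print("lines",L,sum(L)/2)
a=dict(np.load("pics/side5.npz"));g=lambda c:cv2.cvtColor(c["pixels"],cv2.COLOR_RGB2GRAY);up=lambda i:cv2.resize(i,None,fx=8,fy=8,interpolation=cv2.INTER_CUBIC)
t=up(g(a))[8*194:8*230,8*256:8*276];r=cv2.matchTemplate(up(g(c[0]))[8*188:8*236,8*250:8*282],t,cv2.TM_CCOEFF_NORMED);_,m,_,l=cv2.minMaxLoc(r);print("jars shift px",m,l[0]/8-6,l[1]/8-6)
E
```

```text
37.42806625721198 0.068 -0.004 bubble -17.5 17.0
lines [np.float64(-22.35438347280981), np.float64(14.557129395135158)] -3.8986270388373265
jars shift px 0.970312237739563 -0.5 0.25
```

```bash
python3 - <<'E'
from b import *
import b as B
c=[camera("side") for _ in range(6)]
for dz,dx in((.062,-.002),(.066,-.003),(.066,0)):
    B.VM=np.array([.6166,.0963,dz])+dx*X; P=np.mean([prof(k)[1] for k in c],0);s=prof(c[0])[0];k=(abs(s)<34)
    print(dz,dx,np.c_[s,P][k].astype(int)[::4].tolist())
E
```

```text
0.062 -0.002 [[-33, 99, 115, 89], [-31, 115, 127, 101], [-29, 128, 138, 112], [-27, 143, 151, 125], [-25, 151, 158, 133], [-23, 155, 161, 136], [-21, 156, 163, 138], [-19, 147, 158, 132], [-17, 136, 150, 123], [-15, 123, 141, 112], [-13, 107, 129, 99], [-11, 93, 118, 87], [-9, 85, 110, 80], [-7, 78, 102, 73], [-5, 77, 100, 72], [-3, 76, 99, 72], [-1, 74, 98, 71], [0, 72, 98, 69], [2, 69, 97, 67], [4, 67, 97, 66], [6, 66, 98, 65], [8, 67, 99, 66], [10, 69, 101, 67], [12, 69, 101, 67], [14, 68, 101, 67], [16, 67, 101, 66], [18, 68, 102, 67], [20, 69, 102, 67], [22, 72, 105, 70], [24, 75, 107, 73], [26, 78, 109, 75], [28, 81, 111, 77], [30, 83, 112, 78], [32, 83, 112, 78]]
0.066 -0.003 [[-33, 75, 101, 71], [-31, 87, 111, 80], [-29, 106, 126, 96], [-27, 127, 143, 113], [-25, 145, 157, 129], [-23, 161, 171, 143], [-21, 173, 181, 155], [-19, 175, 183, 157], [-17, 174, 184, 158], [-15, 163, 177, 149], [-13, 147, 165, 137], [-11, 129, 151, 121], [-9, 109, 136, 104], [-7, 90, 122, 87], [-5, 80, 112, 78], [-3, 70, 103, 70], [-1, 67, 99, 66], [0, 65, 98, 65], [2, 64, 97, 64], [4, 61, 97, 63], [
[... 239 characters left out ...]
], [32, 68, 110, 69]]
0.066 0 [[-33, 84, 100, 77], [-31, 88, 104, 80], [-29, 97, 111, 87], [-27, 110, 121, 97], [-25, 122, 130, 106], [-23, 135, 141, 117], [-21, 144, 149, 125], [-19, 148, 153, 129], [-17, 150, 156, 131], [-15, 145, 153, 128], [-13, 136, 147, 122], [-11, 125, 139, 113], [-9, 112, 129, 101], [-7, 99, 120, 91], [-5, 92, 113, 85], [-3, 85, 106, 79], [-1, 85, 104, 78], [0, 84, 102, 77], [2, 83, 101, 76], [4, 80, 100, 75], [6, 77, 100, 72], [8, 75, 99, 71], [10, 73, 99, 69], [12, 74, 100, 70], [14, 76, 102, 72], [16, 76, 103, 72], [18, 75, 102, 71], [20, 74, 102, 71], [22, 75, 103, 71], [24, 75, 103, 71], [26, 79, 106, 74], [28, 83, 109, 77], [30, 86, 111, 80], [32, 90, 114, 83]]
```

```bash
python3 - <<'E'
from b import *
import b as B
report(4)
c=[camera("side") for _ in range(6)]
B.VM=VM
for dz,dx in((.07,-.004),(.074,-.004),(.078,-.004),(.078,-.008),(.082,-.006)):
    B.VM=np.array([.6166,.0963,dz])+dx*X; P=np.mean([prof(k)[1] for k in c],0);s=prof(c[0])[0];k=(abs(s)<40)
    r,G=P[:,0],P[:,1];L=[]
    m=abs(s)<35;pk=s[m][r[m].argmax()];w=np.clip(r-(r[m].max()+np.median(r[m]))/2,0,None)*(abs(s-pk)<12);bb=w@s/w.sum()
    print(dz,dx,"bub",bb.round(2),r[m].max().round(),"G rel",[int(G[np.abs(s-(bb+o)).argmin()]) for o in range(-26,27,2)])
E
```

```text
bubble -2.45 (np.float64(-2.5), np.float64(16.0)) lines [-21.13  16.31] mid -2.41 gap 37.4
0.07 -0.004 bub -15.61 198.0 G rel [111, 107, 104, 101, 100, 101, 109, 120, 137, 157, 176, 191, 203, 205, 204, 195, 180, 164, 147, 129, 116, 107, 102, 101, 101, 102, 103]
0.074 -0.004 bub -11.54 207.0 G rel [114, 110, 107, 104, 103, 103, 112, 124, 141, 163, 183, 198, 211, 213, 211, 204, 188, 171, 153, 134, 119, 111, 104, 103, 103, 104, 105]
0.078 -0.004 bub -7.41 213.0 G rel [116, 113, 110, 106, 105, 105, 113, 126, 143, 165, 186, 201, 214, 219, 216, 210, 194, 175, 157, 138, 122, 113, 107, 105, 105, 106, 107]
0.078 -0.008 bub -7.72 206.0 G rel [120, 118, 114, 109, 108, 107, 112, 127, 142, 162, 182, 198, 207, 213, 208, 200, 185, 166, 149, 134, 121, 114, 110, 107, 106, 107, 108]
0.082 -0.006 bub -3.41 211.0 G rel [120, 118, 114, 110, 108, 108, 112, 127, 143, 162, 184, 201, 211, 218, 214, 206, 192, 173, 155, 138, 123, 115, 110, 107, 107, 107, 108]
```

Both cameras show the lines about evenly placed on either side of the bubble (0 to 1 mm off). The rack hasn't shifted, and the knob is held down with 26 N. Handing in.

```bash
python3 -c "
from workcell import manip
o=manip.get_obs();print(o['clock'],o['ft_force'],o['grasp_force']);print(manip.hand_in())"
```

```text
15.85 [-2.31729391 -2.72639713 25.80642026] 100.63788056373596
the job is handed in; nothing more can be done
None
```

The job is handed in: by my measurements the rack sits in the notch and the knob is gripped and held pressed at about 26 N, with the bubble centred to within about 1 mm, though I viewed 11 pictures where 10 were allowed.

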